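# Open the vent cap under the green flip-top

### The job

The reservoir with the green flip-top is wanted for use and must be vented. Lift its green flip-top tab up and well back past upright, then unscrew the grey cap beneath it anticlockwise (seen from above) as far as it goes, leaving the tab open. Leave the orange flip-top shut.

Things in the scene. Friction and masses are not known exactly. Their poses are not given: they have to be found in the camera images.
- reservoir_green: White tank with a green stripe, 98x98 mm, 86 mm high, fixed; on it a neck of radius 30 mm, top at z 112 mm. Origin: centre of underside; z up, +x from the cap towards the flap's hinge, y along the hinge. Green flap over a grey cap on the axis. Grey hinge bracket 22 mm wide (y) at x 37 to 47 mm, up to z 143 mm: when gripping the cap keep the fingers' closing line within 45 degrees of y.
- green_tab (a joint): Flap's hinge, along y at x +42, z 143 mm: 0 shut, 1.57 upright, 2.3 rad stop; stiff (0.05 N m), stays as left. Grows as the tab rises and swings over to +x. Flap: disc 56 mm wide, 6 mm thick, over the cap, at z 143 mm when shut; then a thumb tab 24 mm wide (y), 9 mm thick, x -29 to -54 mm. Pinch the tab across y from above, 85 mm from the hinge axis, nothing below it to z 86 mm; carry it round.
- green_cap (a joint): Turn of the grey ribbed vent cap under the green flap: grows anticlockwise seen from above, 0 shut, 1.2 rad open stop; starts at 0 to 0.15. It does not rise. Friction 0.06 N m, stays as left. Round, 34 mm wide, axis upright at the reservoir's x 0, y 0, from z 112 to 136 mm; grip it across any diameter from above once the flap is back.
- orange_tab (a joint): Hinge of the flap on the other reservoir, the same in shape and size but with orange flap and stripe, 18 to 40 cm to one side of the green one (centre to centre); 0 shut.

How it is judged:
On the way, in this order (a step that is already met when the one before it is completed fails the run):
1. the green tab is lifted past upright while the cap is still shut (value of joint green_tab above 1.7 rad and value of joint green_cap below 0.5 rad), for 0.2 s.
2. the cap beneath it is unscrewed with the tab open (value of joint green_cap above 0.95 rad and value of joint green_tab above 1.7 rad), for 0.2 s.
At the end, for the whole second after the job is handed in: The green tab stands open past upright (more than 1.7 rad of 2.3), the cap beneath it is turned anticlockwise to more than 0.95 rad (its stop is at 1.2), and the orange tab is shut (less than 0.2 rad) (all of step 2 and value of joint orange_tab below 0.2 rad); the robot touches nothing.
It fails at once if the orange tab is lifted (value of joint orange_tab above 0.3 rad).
It also fails if it takes over 48 s, if anything falls off the work surface, if the arm or the gripper's body presses on something with over 40 N, if the wrist force passes 120 N, or if a joint passes its speed limit or range.

### The arm

A 7-joint arm with a two-finger parallel gripper is mounted at the origin on the work surface; the furniture and walls round the work are solid. World frame = base frame: x ahead of the robot, y to its left, z up, the work surface at z = 0. Lengths are in m, angles in rad, forces in N, time in s.
With the tool pointing down it reaches from about 0.4 to 0.875 m from the base axis. Payload 19.3 kg.
Tool frame: the origin (TCP) lies midway between the tips of the shut fingers; the grasp point (between the pads) lies 19 mm behind it; z points along the fingers, y is the line along which they close (so a half turn about z gives the same grasp; the last joint's range is limited). The gripper opens to 85 mm and grips with 20 to 120 N. Pads are 22 mm wide; open, the fingers measure 114 mm over their backs; the gripper's body (76 mm by 85 mm) begins 54 mm behind the grasp point. The pads swing forward as they close: fully open they stand 13 mm farther back than shut.
Start: joints at [-1.2, 0.521, -0.036, 1.599, 0.021, 1.021, -0.113], TCP at [0.267, 0.565, 0.231] pointing down, gripper open.
Joint ranges: [-2.91, 2.91], [-0.3, 2.13], [-1.5, 1.42], [0.17, 2.43], [-1.26, 4.41], [0.16, 1.93], [-2.52, 2.52]. Speed limits (rad/s): [1.89, 1.89, 2.39, 2.39, 3.01, 3.01, 3.01].

### API

Orientations are given as [roll, pitch, yaw] about the fixed x, y, z axes, in that order (R = Rz(yaw) Ry(pitch) Rx(roll)).
In Python, from workcell import bot gives the robot as it stands.
- The arm moves only by the tool step_hand, called by a JSON object that holds its "fn" and its "kwargs". Schema: {"type":"object","properties":{"steps":{"type":"array","items":{"type":"array","prefixItems":[{"type":"number"},{"type":"array","items":{"type":"number"},"minItems":3,"maxItems":3},{"type":"array","items":{"type":"number"},"minItems":3,"maxItems":3}],"minItems":3,"maxItems":3},"minItems":1,"maxItems":5},"grip_force":{"type":"number"},"only":{"type":"string"},"quiet":{"type":"boolean"},"lines":{"type":"string"}},"required":["steps"],"additionalProperties":false}. steps is a list of rows, 1 to 5 of them, each written [opening, [dx, dy, dz], [rx, ry, rz]]: the finger opening in m, then dx, dy, dz in a scale on which 1.0 is 40 cm, then a rotation vector rx, ry, rz in parts of the range, where 1.0 means pi rad; each row is the pose to reach, as a shift and turn from the pose commanded when the call began, along the tool's axes at that moment; what a row does not reach only later rows make up. A row lasts 1/8 s, in which the tool goes at most 0.0625 m and 0.188 rad, less where a joint would pass 70% of its speed; a pose out of reach is approached as far as the arm can. The fingers move at their own pace and stop on an object; grip_force is the grip in N (left out, the last holds). Time passes only in rows, so rows that do not move let the fingers close. The tool returns the time, the measured TCP pose, the force, the opening and the grip force at its end. only (a regular expression) keeps the lines of the reply that match it, lines (a string "A,B") keeps lines A to B, and quiet returns only ok. Input that does not fit is refused with a message, and nothing moves.
- bot.observe(): the state, without advancing time (a new reading comes with each control period).
- bot.grab_frame(name): name is "side" or "top"; returns the picture (400x640x3 uint8, blue, green, red); there is no depth.
- bot.calibration(name): a dict with "vfov" (degrees; the focal length in pixels is half the picture's height over the tangent of half this angle, whatever the lens; pixels are square), "cx", "cy" (the principal point, pixels), "eye" and "attitude" of the camera in the world. Camera axes: x right, y down, z forward; pixel columns grow to the right and rows downward; lengths in m; the calibration is good to about 2 mm. A picture is of the moment at which its call begins. calibration takes no time and is no camera call.
- bot.job_done(): hands the job in; it is judged then, once.
The state is a dict: "clock": time; "qpos": joint angles; "qd": joint speeds; "joint_efforts": joint torques, N m; "position": TCP position; "tool_rot": TCP orientation; "force": force on the tool from outside, world axes, zero at the start; "moment": the same for the moment, N m; "grip_width": finger opening in m; "finger_force": force on a finger pad.
Only numpy, scipy, OpenCV 4.12 (cv2) and the standard library are available. Lean on these libraries where they do the work, as an engineer would, in place of code of your own. Each camera call takes 0.05 s, during which the arm holds its last target. There are 200 camera calls.

## Working session

There is one attempt and no reset: what is moved stays moved. The work goes in short steps, Python scripts to look and compute and a tool call to move; the robot and the scene stay as the last step left them, time stands still between calls to the robot, and variables do not carry over. Pictures are saved under pics/ and viewed, at most 10 in all, crops included, and the job is handed in when it is done.

```bash
ls; mkdir -p pics; python3 - <<'E'
from workcell import bot
import cv2
for n in("side","top"):
    cv2.imwrite(f"pics/{n}0.png",bot.grab_frame(n)); print(bot.calibration(n))
print(bot.observe())
E
```

```text
pics
workcell.py
{'vfov': 51.944768604083066, 'cx': 321.5212229144064, 'cy': 200.11244921904148, 'eye': array([ 0.24742854, -0.55440043,  0.50219986]), 'attitude': array([-2.0586691 ,  0.00431638, -0.3107491 ])}
{'vfov': 57.44962604627095, 'cx': 317.3661604849805, 'cy': 196.31273200973078, 'eye': array([0.3974417 , 0.1550299 , 0.96370477]), 'attitude': array([-3.01860272,  0.01831054, -1.56213987])}
{'clock': 0.1, 'qpos': array([-1.20018924,  0.52194333, -0.03631473,  1.59996798,  0.02123697,
        1.02108857, -0.11279193]), 'qd': array([ 0.0003673 , -0.00044923,  0.00333304, -0.00016602,  0.00036447,
        0.00096032,  0.00144304]), 'joint_efforts': array([ 3.64634463e-03, -9.28486991e+01,  1.98393658e+00, -3.70536375e+01,
        1.80900662e-02,  5.25816387e-03,  1.82968972e-05]), 'position': array([0.2665845 , 0.56495441, 0.23078426]), 'tool_rot': array([-3.14057690e+00,  1.09298000e-04,  2.70079134e+00]), 'force': array([-0.08344132,  0.15757577,  0.16196222]), 'moment': array([ 0.0132101 , -0.00075545,  0.00073492]), 'finger_force': 0.0, 'grip_width': 0.08539390457393582}
```

View pics/side0.png

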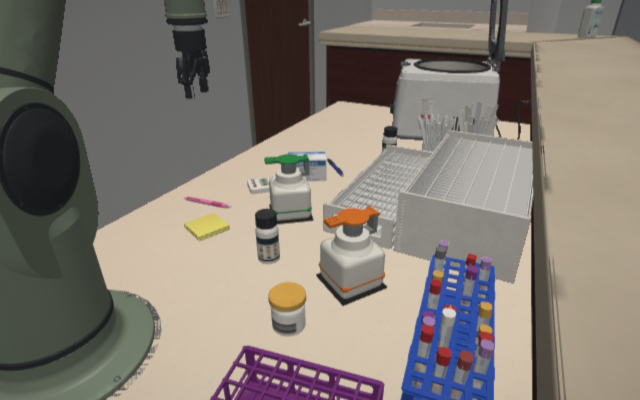

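View pics/top0.png

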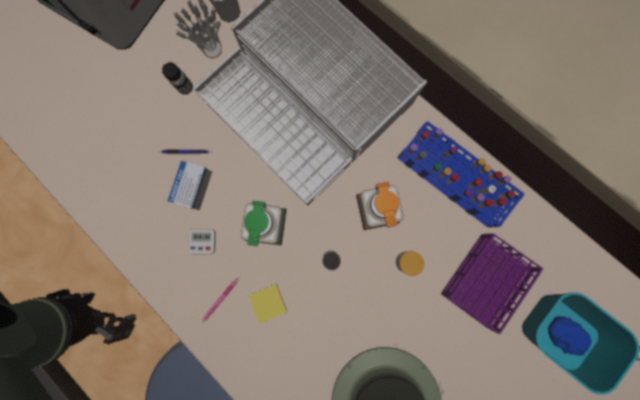

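The side view shows the green flap at about (288,160) and the orange one at (352,217). In the top view they are at (258,222) and (385,203). I'll zoom in to tell the tab from the hinge, and mask the colours.

```bash
cat > h.py <<'E'
import numpy as np, cv2
from scipy.spatial.transform import Rotation as R
from workcell import bot
def ray(n,uv):
    c=bot.calibration(n); f=200/np.tan(np.radians(c['vfov'])/2)
    d=R.from_euler('xyz',c['attitude']).apply([(uv[0]-c['cx'])/f,(uv[1]-c['cy'])/f,1.])
    return np.array(c['eye']),d
def plane(n,uv,z):
    e,d=ray(n,uv); return e+d*(z-e[2])/d[2]
def tri(a,b):   # pixel in side, pixel in top
    e1,d1=ray('side',a); e2,d2=ray('top',b)
    s=np.linalg.lstsq(np.c_[d1,-d2],e2-e1,rcond=None)[0]
    p,q=e1+s[0]*d1,e2+s[1]*d2
    return (p+q)/2,np.linalg.norm(p-q)
def proj(n,p):
    c=bot.calibration(n); f=200/np.tan(np.radians(c['vfov'])/2)
    v=R.from_euler('xyz',c['attitude']).inv().apply(np.array(p)-c['eye'])
    return np.array([c['cx']+f*v[0]/v[2],c['cy']+f*v[1]/v[2]])
def green(im):
    h=cv2.cvtColor(im,cv2.COLOR_BGR2HSV); return cv2.inRange(h,(50,110,40),(85,255,255))
E
python3 - <<'E'
from h import *
s=cv2.imread('pics/side0.png');t=cv2.imread('pics/top0.png')
a=cv2.resize(s[140:240,240:340],(500,500),interpolation=cv2.INTER_CUBIC)
b=cv2.resize(t[190:260,225:295],(300,300),interpolation=cv2.INTER_CUBIC)
b=np.vstack([b,np.zeros((200,300,3),np.uint8)])
cv2.imwrite('pics/crop.png',np.hstack([a,b]))
for n,im in(('side',s),('top',t)):
    m=green(im)
    cs,_=cv2.findContours(m,0,cv2.CHAIN_APPROX_NONE)
    for c in cs:
        A=cv2.contourArea(c)
        if A>15: M=cv2.moments(c); print(n,A,M['m10']/M['m00'],M['m01']/M['m00'],cv2.boundingRect(c),cv2.minAreaRect(c))
E
```

```text
side 228.5 287.24507658643324 158.97447118891318 (265, 154, 43, 10) ((286.0, 158.5), (9.0, 42.0), 90.0)
top 492.0 255.40955284552845 222.2059620596206 (245, 202, 22, 42) ((255.5, 222.5), (41.0, 21.0), 90.0)
```

View pics/crop.png

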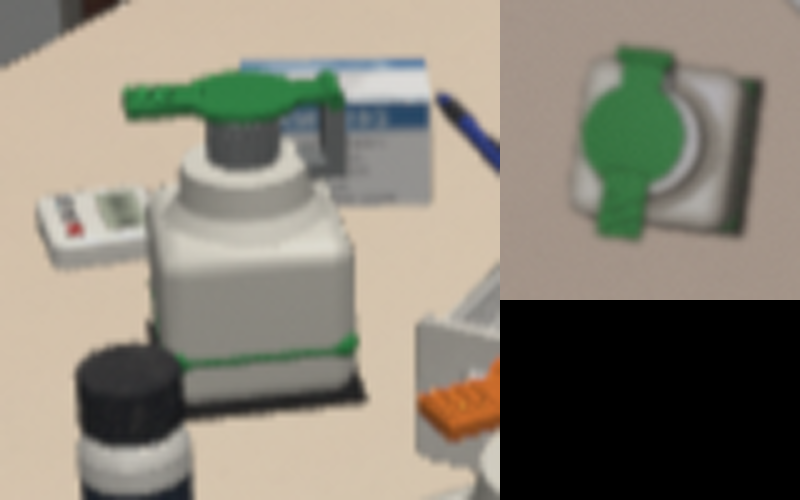

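The crop shows the tab end on the left in the side view, about (265.5,160), with the hinge and grey bracket on the right at (307,158). In the top view the hinge is at about (259,203) and the tab tip at (253,245).

```bash
python3 - <<'E'
from h import *
s=cv2.imread('pics/side0.png');t=cv2.imread('pics/top0.png')
g=green(t); ys,xs=np.nonzero(g)
pts=np.array([plane('top',(u,v),.146)[:2] for u,v in zip(xs,ys)])
c=pts.mean(0); w,V=np.linalg.eigh(np.cov((pts-c).T)); ax=V[:,1]; 
h=plane('top',(259.4,203),.146)[:2]
if ax@(h-c)<0: ax=-ax
l=(pts-c)@ax; q=(pts-c)@np.array([-ax[1],ax[0]])
print('axis',np.degrees(np.arctan2(ax[1],ax[0])),'ext',l.min(),l.max(),'c',c)
for a in np.arange(np.floor(l.min()*200)/200,l.max(),.005):
    k=(l>=a)&(l<a+.005)
    if k.any(): print(round(a,3),k.sum(),q[k].min().round(4),q[k].max().round(4))
for nm,a,b in(('tab',(265.5,160),(253.3,245)),('disc',(288,158.5),(256.5,221.5)),('hinge',(307,157),(259.4,203))):
    print(nm,tri(a,b))
o=plane('top',(385,203),.146); print('orange',o)
E
```

```text
axis -71.16560095672413 ext -0.042699081865507804 0.41990331820920657 c [0.44385622 0.2942065 ]
-0.045 7 -0.0402 -0.0289
-0.04 39 -0.0416 0.0146
-0.035 62 -0.0437 0.0182
-0.03 68 -0.0444 0.0232
-0.025 60 -0.0388 0.0247
-0.02 51 -0.0246 0.0254
-0.015 50 -0.0211 0.0297
-0.01 57 -0.0203 0.0449
-0.005 62 -0.0196 0.0442
-0.0 55 -0.0146 0.0406
0.005 27 -0.0089 0.0384
0.01 5 0.0319 0.037
0.405 2 -0.012 -0.007
0.41 10 -0.0149 -0.0055
0.415 9 -0.0141 -0.0041
tab (array([0.38916663, 0.31271334, 0.14508367]), np.float64(0.0020578084746149966))
disc (array([0.44105938, 0.30735826, 0.14413475]), np.float64(0.0008729054116530257))
hinge (array([0.48389483, 0.30169126, 0.14444907]), np.float64(0.002858809877975621))
orange [0.48424679 0.01886194 0.146     ]
```

```bash
python3 - <<'E'
from h import *
t=cv2.imread('pics/top0.png')
g=green(t); g[:, :240]=0; g[:,275:]=0; g[:195]=0; g[250:]=0; ys,xs=np.nonzero(g)
pts=np.array([plane('top',(u,v),.1455)[:2] for u,v in zip(xs,ys)])
c=pts.mean(0); w,V=np.linalg.eigh(np.cov((pts-c).T)); ax=V[:,1]*np.sign(V[0,1])
l=(pts-c)@ax; q=(pts-c)@np.array([-ax[1],ax[0]])
print('axis',np.degrees(np.arctan2(ax[1],ax[0])),'ext',l.min(),l.max(),'c',c)
for a in np.arange(np.floor(l.min()*200)/200,l.max(),.005):
    k=(l>=a)&(l<a+.005)
    if k.any(): print(round(a,3),k.sum(),q[k].min().round(4),q[k].max().round(4),q[k].mean().round(4))
d=cv2.morphologyEx(g,cv2.MORPH_OPEN,cv2.getStructuringElement(2,(15,15)))
m=cv2.moments(d,True); print('disc',plane('top',(m['m10']/m['m00'],m['m01']/m['m00']),.146))
o=bot.observe(); print(o['position'],R.from_euler('xyz',o['tool_rot']).as_matrix().round(3))
E
```

```text
axis -7.582157725587465 ext -0.0475517175463064 0.04515685775541073 c [0.43905586 0.30958152]
-0.05 10 -0.0088 0.0071 -0.0
-0.045 18 -0.0084 0.0078 -0.0003
-0.04 20 -0.0099 0.0086 -0.001
-0.035 19 -0.0092 0.0074 -0.0012
-0.03 18 -0.0081 0.0082 0.0004
-0.025 19 -0.0096 0.0089 -0.0003
-0.02 29 -0.0152 0.0167 0.0008
-0.015 39 -0.0193 0.0196 -0.0001
-0.01 45 -0.0227 0.023 0.0003
-0.005 48 -0.0224 0.0237 0.001
-0.0 50 -0.0239 0.0244 0.0003
0.005 45 -0.0232 0.023 -0.0002
0.01 44 -0.0225 0.0215 -0.0001
0.015 38 -0.0192 0.0196 0.0003
0.02 25 -0.014 0.0136 -0.0007
0.025 18 -0.0084 0.008 -0.0
0.03 17 -0.0077 0.0083 -0.0002
0.035 17 -0.0089 0.0072 -0.001
0.04 22 -0.0108 0.0105 -0.0001
0.045 2 -0.01 0.006 -0.002
disc [0.44081937 0.30965977 0.146     ]
[0.2665845  0.56495441 0.23078426] [[-0.904  0.427 -0.   ]
 [ 0.427  0.904 -0.001]
 [-0.    -0.001 -1.   ]]
```

Careful with the scale: shifts go in shares of 40 cm and turns go in shares of pi rad. That gives: -0.226 m / 0.4 = -0.565, -0.17 m / 0.4 = -0.425, -0.25 rad / 3.1416 = -0.0796.

{"fn": "step_hand", "kwargs": {"steps": [[0.05,[-0.1125,-0.085,0.0125],[0,0,-0.0191]],[0.05,[-0.225,-0.17,0.025],[0,0,-0.0382]],[0.05,[-0.3375,-0.255,0.0375],[0,0,-0.0573]],[0.05,[-0.45,-0.34,0.0625],[0,0,-0.0796]],[0.05,[-0.565,-0.425,0.075],[0,0,-0.0984]]], "grip_force": 30}}

```text
clock: 0.72
position: [0.3989, 0.3132, 0.2008]
tool_rot: [-3.141, -0.0, 3.012]
force: [1.8, -0.7, 0.4]
grip_width: 0.0496
finger_force: 0.0
```

{"fn": "step_hand", "kwargs": {"steps": [[0.05,[0,0,0],[0,0,0]],[0.05,[0,0,0],[0,0,0]]]}}

```text
clock: 0.98
position: [0.3984, 0.3153, 0.2013]
tool_rot: [3.141, -0.0, 3.009]
force: [0.0, -0.3, -0.7]
grip_width: 0.0497
finger_force: 0.0
```

```bash
python3 - <<'E'
from h import *
cv2.imwrite('pics/s1.png',bot.grab_frame('side'))
o=bot.observe(); M=R.from_euler('xyz',o['tool_rot']).as_matrix(); print(o['clock'],o['position'],M.round(3),o['qpos'].round(2))
print('to go',M.T@(np.array([.3984,.315,.123])-o['position']))
print(proj('side',[.3984,.315,.143]),proj('top',[.3984,.315,.143]))
E
```

```text
1.025 [0.39808801 0.31589983 0.20127892] [[-0.991  0.131 -0.   ]
 [ 0.131  0.991  0.   ]
 [ 0.     0.    -1.   ]] [-0.73  0.38 -0.07  1.93  0.03  0.83  0.62]
to go [-0.00044847 -0.0008715   0.07827858]
[268.90313309 160.00076461] [252.68671864 240.36959956]
```

View pics/s1.png

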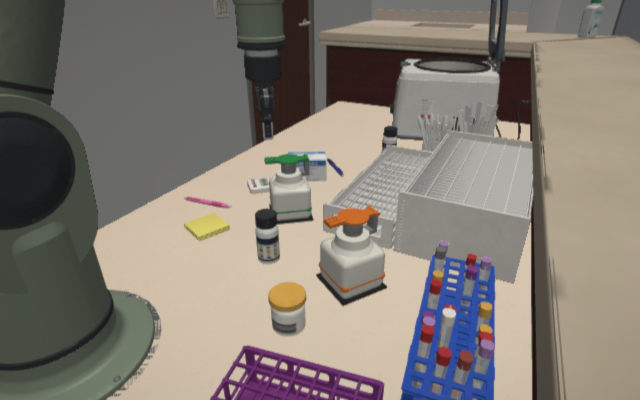

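The fingers hang right above the tab, with tips at (268,135) and the tab at (269,160). Next I descend and pinch.

Scaled: 0.082 m / 0.4 = 0.205, 0.06 m / 0.4 = 0.15.

{"fn": "step_hand", "kwargs": {"steps": [[0.05,[0,0,0.075],[0,0,0]],[0.05,[0,-0.0025,0.15],[0,0,0]],[0.05,[0,-0.0025,0.205],[0,0,0]],[0.05,[0,-0.0025,0.205],[0,0,0]]], "grip_force": 30}}

```text
clock: 1.52
position: [0.3972, 0.3146, 0.1182]
tool_rot: [-3.14, -0.002, 3.012]
force: [0.2, 0.9, 0.1]
grip_width: 0.0499
finger_force: 0.0
```

{"fn": "step_hand", "kwargs": {"steps": [[0.015,[0,0,0],[0,0,0]],[0.015,[0,0,0],[0,0,0]],[0.015,[0,0,0],[0,0,0]],[0.015,[0,0,0],[0,0,0]]], "grip_force": 30}}

```text
clock: 2.02
position: [0.3986, 0.3149, 0.1199]
tool_rot: [3.14, 0.001, 3.01]
force: [-1.1, 5.1, 3.5]
grip_width: 0.0234
finger_force: 31.3
```

Scaled: -0.047 m / 0.4 = -0.1175, -0.0314 m / 0.4 = -0.0785, 0.54 rad / 3.1416 = 0.1719.

{"fn": "step_hand", "kwargs": {"steps": [[0.015,[0.0075,0,-0.039],[0,0.0573,0]],[0.015,[0.0075,0,-0.0785],[0,0.1146,0]],[0.015,[0,0,-0.1175],[0,0.1719,0]],[0.015,[0,0,-0.1175],[0,0.1719,0]]], "grip_force": 40}}

```text
clock: 2.52
position: [0.398, 0.315, 0.1669]
tool_rot: [3.139, -0.548, 3.009]
force: [-10.0, 6.2, 7.6]
grip_width: 0.0233
finger_force: 40.7
```

```bash
python3 - <<'E'
from h import *
o=bot.observe(); print(o['qpos'].round(2),R.from_euler('xyz',o['tool_rot']).as_matrix().round(3))
E
```

```text
[-0.42  0.68 -0.23  1.65 -0.24  1.25  0.93] [[-0.846  0.133 -0.516]
 [ 0.113  0.991  0.071]
 [ 0.521  0.002 -0.853]]
```

Scaled: -0.047 m / 0.4 = -0.1175, -0.0314 m / 0.4 = -0.0785, 0.54 rad / 3.1416 = 0.1719.

{"fn": "step_hand", "kwargs": {"steps": [[0.015,[0.0075,0,-0.039],[0,0.0573,0]],[0.015,[0.0075,0,-0.0785],[0,0.1146,0]],[0.015,[0,0,-0.1175],[0,0.1719,0]],[0.015,[0,0,-0.1175],[0,0.1719,0]]]}}

```text
clock: 3.02
position: [0.4222, 0.312, 0.2063]
tool_rot: [3.136, -1.09, 3.013]
force: [0.1, 8.1, 7.3]
grip_width: 0.0236
finger_force: 41.6
```

```bash
python3 - <<'E'
from h import *
cv2.imwrite('pics/s2.png',bot.grab_frame('side'))
o=bot.observe(); print(o['qpos'].round(2),R.from_euler('xyz',o['tool_rot']).as_matrix().round(3))
E
```

```text
[-0.3   0.97 -0.27  1.29 -0.4   1.8   0.97] [[-0.464  0.132 -0.876]
 [ 0.06   0.991  0.118]
 [ 0.884  0.002 -0.467]]
```

View pics/s2.png

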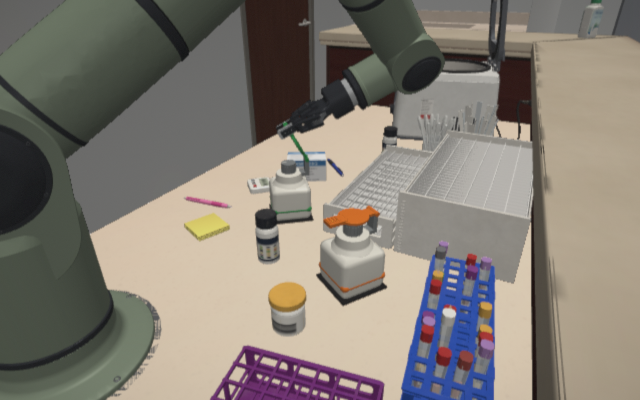

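The tab is about 60° up, held at (290,130). Joint 6 is near its limit, so I'll carry it on by shifting alone and let the tab pivot between the pads.

Scaled: -0.0715 m / 0.4 = -0.1788, -0.061 m / 0.4 = -0.1525.

{"fn": "step_hand", "kwargs": {"steps": [[0.015,[-0.005,0,-0.0425],[0,0,0]],[0.015,[-0.0175,0,-0.0825],[0,0,0]],[0.015,[-0.0375,0,-0.12],[0,0,0]],[0.015,[-0.065,0,-0.1525],[0,0,0]],[0.015,[-0.0975,0,-0.1788],[0,0,0]]], "grip_force": 30}}

```text
clock: 3.7
position: [0.4943, 0.3036, 0.2089]
tool_rot: [3.137, -1.083, 3.018]
force: [3.3, 4.2, 39.7]
grip_width: 0.0231
finger_force: 63.9
```

{"fn": "step_hand", "kwargs": {"steps": [[0.015,[0,0,0],[0,0,0]]]}}

```text
clock: 3.82
position: [0.4944, 0.303, 0.2089]
tool_rot: [3.129, -1.086, 3.023]
force: [7.8, 12.6, 32.9]
grip_width: 0.0233
finger_force: 61.3
```

```bash
python3 - <<'E'
from h import *
cv2.imwrite('pics/s3.png',bot.grab_frame('side'))
o=bot.observe(); print(o['qpos'].round(2),R.from_euler('xyz',o['tool_rot']).as_matrix().round(3))
E
```

```text
[-0.15  1.11 -0.57  1.03 -0.2   1.93  0.78] [[-0.463  0.129 -0.877]
 [ 0.056  0.992  0.116]
 [ 0.884  0.005 -0.467]]
```

View pics/s3.png

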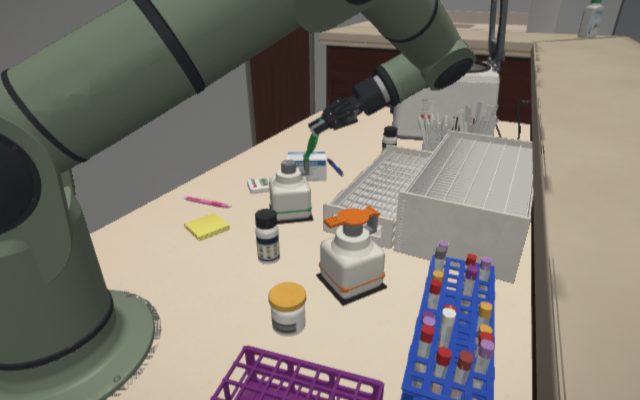

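The tab stands just past upright, top at (314,135). By kinematics it is at about 1.95 rad. I'll let go, back off and check.

{"fn": "step_hand", "kwargs": {"steps": [[0.06,[0,0,0],[0,0,0]],[0.06,[0,0,0],[0,0,0]],[0.06,[0,0,0],[0,0,0]]], "grip_force": 30}}

```text
clock: 4.25
position: [0.4937, 0.3007, 0.2052]
tool_rot: [-3.132, -1.084, 3.006]
force: [-0.3, 0.9, -0.9]
grip_width: 0.0601
finger_force: 0.0
```

{"fn": "step_hand", "kwargs": {"steps": [[0.06,[0.025,0,-0.05],[0,0,0]],[0.06,[0.075,0,-0.125],[0,0,0]],[0.06,[0.175,0,-0.225],[0,0,0]],[0.06,[0.25,0,-0.25],[0,0,0]],[0.06,[0.25,0,-0.25],[0,0,0]]]}}

```text
clock: 4.88
position: [0.5598, 0.278, 0.3638]
tool_rot: [2.897, -0.898, 3.004]
force: [-1.6, 4.9, -2.8]
grip_width: 0.0597
finger_force: 0.0
```

```bash
python3 - <<'E'
from h import *
s,t=bot.grab_frame('side'),bot.grab_frame('top')
a=cv2.resize(s[60:260,200:400],(400,400),interpolation=cv2.INTER_CUBIC)
b=cv2.resize(t[150:290,190:330],(400,400),interpolation=cv2.INTER_CUBIC)
cv2.imwrite('pics/s4.png',np.hstack([a,b]))
o=bot.observe(); print(o['qpos'].round(2),R.from_euler('xyz',o['tool_rot']).as_matrix().round(3))
H=np.array([.4826,.3038,.143]);x=np.array([.991,-.132,0])
for th in(1.6,1.8,2,2.2): print(th,proj('side',H+.096*(-np.cos(th)*x+[0,0,np.sin(th)])).round(1),proj('top',H+.096*(-np.cos(th)*x+[0,0,np.sin(th)])).round(1))
for n,im in(('side',s),('top',t)):
    for c in cv2.findContours(green(im),0,2)[0]:
        if cv2.contourArea(c)>15: print(n,cv2.boundingRect(c))
E
```

```text
[ 0.12  1.03 -1.14  0.91  0.01  1.93  0.48] [[-0.623  0.31  -0.718]
 [ 0.058  0.934  0.353]
 [ 0.78   0.178 -0.6  ]]
1.6 [305.9 116.9] [250.5 196.7]
1.8 [314.4 117.5] [252.2 187.6]
2 [322.4 119.8] [254.3 179.3]
2.2 [329.6 123.5] [256.4 172.3]
side (304, 120, 21, 42)
top (250, 178, 9, 4)
```

View pics/s4.png

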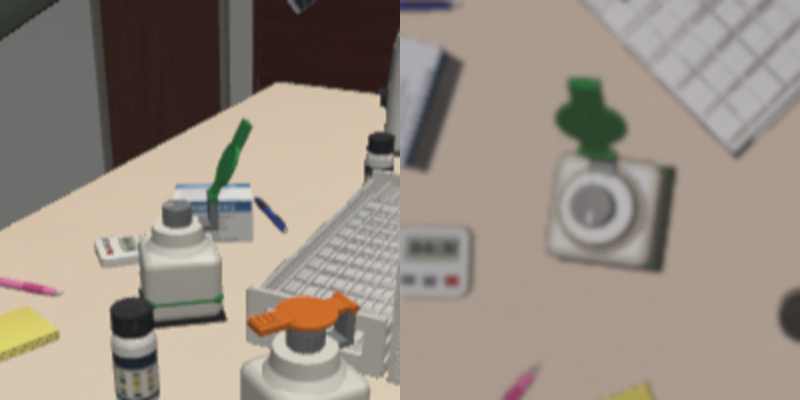

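The crop shows the tab open and leaning back. Its tip is at (325,120) in the side view and (254,178) in the top view, which puts it at about 2.03 rad. The grey cap is exposed at about (257,223) in the top view. Next I work out the pose above it.

```bash
cat > go.py <<'E'
from h import *
import sys
def togo(p,ang):  # tool down, closing line at world angle ang(deg)
    o=bot.observe(); M=R.from_euler('xyz',o['tool_rot'])
    a=np.radians(ang); y=np.array([np.cos(a),np.sin(a),0]); z=np.array([0,0,-1.]); x=np.cross(y,z)
    T=R.from_matrix(np.c_[x,y,z])
    print('shift',M.inv().apply(np.array(p)-o['position']).round(4),'rot',(M.inv()*T).as_rotvec().round(3),'q',o['qpos'].round(2),'pos',o['position'].round(4))
E
python3 - <<'E'
from go import *
t,s=bot.grab_frame('top'),bot.grab_frame('side')
def cap(im,box):
    x0,y0,x1,y1=box; h=cv2.cvtColor(im[y0:y1,x0:x1],cv2.COLOR_BGR2HSV)
    m=cv2.inRange(h,(0,0,50),(180,90,150)); n,l,st,c=cv2.connectedComponentsWithStats(m)
    for i in range(1,n):
        if st[i,4]>25: print(st[i],c[i]+[x0,y0])
cap(t,(240,206,276,242)); cap(s,(275,150,302,176))
print('plane',plane('top',(257.2,222.8),.136),proj('side',[.441,.3093,.136]),proj('top',[.441,.3093,.136]))
print('tri cap top',tri((287.8,162.5),(257.2,222.8)))
togo([.47,.305,.36],46)
E
```

```text
[  1   0  35  36 357] [262.98319328 226.18207283]
[  9   8  17  16 203] [257.3546798  221.78817734]
[  6  10  21  16 248] [290.64516129 166.49193548]
plane [0.43812316 0.30728231 0.136     ] [287.73700649 161.48148734] [256.35196863 221.525996  ]
tri cap top (array([0.43936961, 0.30732233, 0.13439356]), np.float64(0.0023901383560677478))
shift [ 0.0433 -0.0105  0.0788] rot [-0.041 -0.938  0.499] q [ 0.12  1.03 -1.13  0.91  0.    1.93  0.48] pos [0.5569 0.2846 0.3753]
```

Scaled: 0.079 m / 0.4 = 0.1975, 0.06 m / 0.4 = 0.15, -0.78 rad / 3.1416 = -0.2483.

{"fn": "step_hand", "kwargs": {"steps": [[0.06,[0.02,-0.005,0.0375],[-0.0022,-0.0493,0.0255]],[0.06,[0.04,-0.01,0.075],[-0.0045,-0.0987,0.0509]],[0.06,[0.06,-0.015,0.1125],[-0.0064,-0.1496,0.0796]],[0.06,[0.085,-0.02,0.15],[-0.0095,-0.1974,0.105]],[0.06,[0.1075,-0.025,0.1975],[-0.0108,-0.2483,0.1337]]]}}

```text
clock: 5.7
position: [0.47, 0.305, 0.3595]
tool_rot: [-3.138, -0.152, 2.448]
force: [-0.8, 1.4, -0.3]
grip_width: 0.0603
finger_force: 0.0
```

{"fn": "step_hand", "kwargs": {"steps": [[0.06,[0,0,0],[0,0,0]],[0.06,[0,0,0],[0,0,0]]]}}

```text
clock: 5.95
position: [0.4706, 0.3051, 0.3591]
tool_rot: [-3.136, -0.156, 2.452]
force: [1.0, -0.4, -1.1]
grip_width: 0.0598
finger_force: 0.0
```

```bash
python3 -c "
from go import *
togo([.4405,.3083,.28],46)"
```

```text
shift [ 0.0126 -0.0163  0.0822] rot [-0.011 -0.156  0.079] q [ 0.07  0.49 -0.99  1.52  0.26  1.35 -0.04] pos [0.4706 0.3051 0.3591]
```

Scaled: 0.082 m / 0.4 = 0.205, 0.04 m / 0.4 = 0.1, -0.156 rad / 3.1416 = -0.0497.

{"fn": "step_hand", "kwargs": {"steps": [[0.06,[0.0175,-0.02,0.1],[-0.0016,-0.0255,0.0127]],[0.06,[0.0315,-0.0408,0.205],[-0.0035,-0.0497,0.0251]],[0.06,[0.0315,-0.0408,0.205],[-0.0035,-0.0497,0.0251]],[0.06,[0.0315,-0.0408,0.205],[-0.0035,-0.0497,0.0251]]]}}

```text
clock: 6.45
position: [0.4416, 0.308, 0.28]
tool_rot: [-3.141, -0.001, 2.371]
force: [-0.0, 0.1, -0.2]
grip_width: 0.0599
finger_force: 0.0
```

```bash
python3 -c "
from go import *
togo([.4405,.3083,.115],46)"
```

```text
shift [ 0.0007 -0.0004  0.165 ] rot [-0.001 -0.001 -0.002] q [-0.05  0.46 -0.92  1.74  0.4   1.15 -0.29] pos [0.4416 0.308  0.28  ]
```

Clear. Down to z 0.115 with a stop at 0.15, watching the force.

Scaled: 0.13 m / 0.4 = 0.325, 0.1 m / 0.4 = 0.25.

{"fn": "step_hand", "kwargs": {"steps": [[0.06,[0.0025,0,0.125],[0,0,0]],[0.06,[0.0025,0,0.25],[0,0,0]],[0.06,[0.0025,0,0.325],[0,0,0]],[0.06,[0.0025,0,0.325],[0,0,0]]]}}

```text
clock: 6.95
position: [0.4403, 0.3081, 0.1487]
tool_rot: [-3.139, -0.001, 2.371]
force: [0.2, -0.0, 0.6]
grip_width: 0.06
finger_force: 0.0
```

{"fn": "step_hand", "kwargs": {"steps": [[0.06,[0,0,0.045],[0,0,0]],[0.06,[0,0,0.085],[0,0,0]],[0.06,[0,0,0.085],[0,0,0]]]}}

```text
clock: 7.32
position: [0.4397, 0.3084, 0.115]
tool_rot: [-3.14, 0.0, 2.372]
force: [-0.2, -0.2, -0.4]
grip_width: 0.06
finger_force: 0.0
```

```bash
python3 -c "
from go import *
togo([.4405,.3083,.115],46)
s,t=bot.grab_frame('side'),bot.grab_frame('top')
a=cv2.resize(s[60:260,200:400],(400,400),interpolation=cv2.INTER_CUBIC)
b=cv2.resize(t[150:290,190:330],(400,400),interpolation=cv2.INTER_CUBIC)
cv2.imwrite('pics/s5.png',np.hstack([a,b]))"
```

```text
shift [-0.0007  0.0005  0.    ] rot [-0.002  0.    -0.001] q [-0.16  0.66 -0.78  1.9   0.62  0.84 -0.47] pos [0.4397 0.3084 0.115 ]
```

View pics/s5.png

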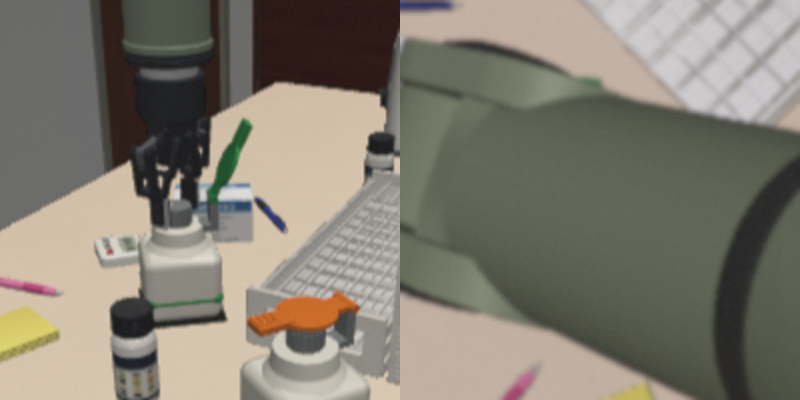

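The fingers straddle the cap, which is at about (290,165) in the side view, and the tab is untouched. Now I close and turn it anticlockwise (negative about tool z).

{"fn": "step_hand", "kwargs": {"steps": [[0.02,[0,0,0],[0,0,0]],[0.02,[0,0,0],[0,0,0]],[0.02,[0,0,0],[0,0,0]],[0.02,[0,0,0],[0,0,0]]], "grip_force": 40}}

```text
clock: 7.92
position: [0.4412, 0.3101, 0.1169]
tool_rot: [3.138, 0.001, 2.372]
force: [6.3, 5.1, 4.0]
grip_width: 0.0325
finger_force: 40.2
```

{"fn": "step_hand", "kwargs": {"steps": [[0.02,[0,0,0],[0,0,-0.0477]],[0.02,[0,0,0],[0,0,-0.0955]],[0.02,[0,0,0],[0,0,-0.1432]],[0.02,[0,0,0],[0,0,-0.191]],[0.02,[0,0,0],[0,0,-0.191]]], "grip_force": 40}}

```text
clock: 8.55
position: [0.4412, 0.31, 0.1169]
tool_rot: [3.139, 0.002, 2.974]
force: [5.2, 3.7, 6.8]
grip_width: 0.0323
finger_force: 40.5
```

```bash
python3 -c "
from go import *
togo([.4405,.3083,.115],46); print(bot.observe()['moment'])"
```

```text
shift [ 0.0004 -0.0018  0.0019] rot [0.003 0.001 0.601] q [-0.08  0.71 -0.93  1.9   0.72  0.91  0.04] pos [0.4412 0.31   0.1169]
[ 0.92270528 -1.19204222  0.0299054 ]
```

Scaled: -0.55 rad / 3.1416 = -0.1751.

{"fn": "step_hand", "kwargs": {"steps": [[0.02,[0,0,0],[0,0,-0.0446]],[0.02,[0,0,0],[0,0,-0.0891]],[0.02,[0,0,0],[0,0,-0.1337]],[0.02,[0,0,0],[0,0,-0.1751]],[0.02,[0,0,0],[0,0,-0.1751]]], "grip_force": 40}}

```text
clock: 9.18
position: [0.4412, 0.3099, 0.1169]
tool_rot: [3.14, 0.003, -2.76]
force: [6.1, 4.8, 7.0]
grip_width: 0.0325
finger_force: 40.6
```

```bash
python3 -c "
from go import *
togo([.4405,.3083,.115],46); print(bot.observe()['moment'])"
```

```text
shift [ 0.0013 -0.0012  0.0019] rot [0.003 0.002 1.15 ] q [-0.01  0.77 -1.04  1.89  0.81  0.98  0.52] pos [0.4412 0.3099 0.1169]
[ 0.8651708  -1.15077003 -0.27315475]
```

{"fn": "step_hand", "kwargs": {"steps": [[0.02,[0,0,0],[0,0,-0.0255]],[0.02,[0,0,0],[0,0,-0.0255]]]}}

```text
clock: 9.43
position: [0.4411, 0.3099, 0.1169]
tool_rot: [3.141, 0.003, -2.68]
force: [5.2, 5.6, 5.3]
grip_width: 0.0323
finger_force: 41.0
```

```bash
python3 -c "
from go import *
print(bot.observe()['moment'])"
```

```text
[ 0.99898807 -1.18309799  0.03762924]
```

{"fn": "step_hand", "kwargs": {"steps": [[0.06,[0,0,0],[0,0,0]],[0.06,[0,0,0],[0,0,0]],[0.06,[0,0,0],[0,0,0]]]}}

```text
clock: 9.8
position: [0.4398, 0.3086, 0.1158]
tool_rot: [-3.141, -0.0, -2.681]
force: [-0.1, -0.4, -0.8]
grip_width: 0.0594
finger_force: 0.0
```

{"fn": "step_hand", "kwargs": {"steps": [[0.06,[0,0,-0.1],[0,0,0]],[0.06,[0,0,-0.225],[0,0,0]],[0.06,[0,0,-0.375],[0,0,0]],[0.06,[0.125,0,-0.475],[0,0,0]],[0.06,[0.275,0,-0.5],[0,0,0]]]}}

```text
clock: 10.42
position: [0.3402, 0.2606, 0.3171]
tool_rot: [3.141, 0.001, -2.681]
force: [-0.3, -1.3, 2.3]
grip_width: 0.0602
finger_force: 0.0
```

{"fn": "step_hand", "kwargs": {"steps": [[0.06,[0.125,0,0],[0,0,0]],[0.06,[0.25,0,0],[0,0,0]],[0.06,[0.35,0,0],[0,0,0]],[0.06,[0.35,0,0],[0,0,0]]]}}

```text
clock: 10.92
position: [0.2153, 0.1973, 0.3158]
tool_rot: [-3.141, 0.002, -2.682]
force: [-0.3, 0.5, -0.7]
grip_width: 0.0596
finger_force: 0.0
```

```bash
python3 -c "
from go import *
s,t=bot.grab_frame('side'),bot.grab_frame('top')
a=cv2.resize(s[60:260,200:400],(400,400),interpolation=cv2.INTER_CUBIC)
b=cv2.resize(t[190:250,227:287],(400,400),interpolation=cv2.INTER_CUBIC)
cv2.imwrite('pics/s6.png',np.hstack([a,b]))"
```

```text
(no output)
```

View pics/s6.png

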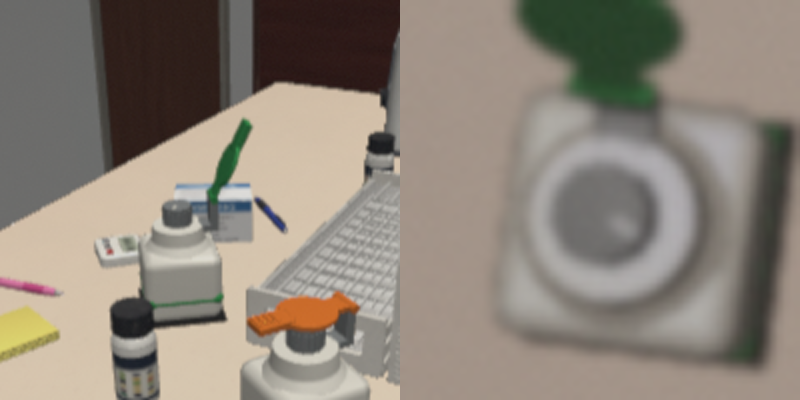

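The cap's pale mark now points right at about (625,222) in the crop, where before it pointed down. That is about 70° anticlockwise, so the cap is at its stop. The tab is still open at about 2 rad and the orange flap is shut.

```bash
python3 -c "
from workcell import bot
print(bot.job_done())"
```

```text
the job is handed in; nothing more can be done
None
```

The job is handed in: by the camera images, the green tab stands open at about 2.0 rad, the grey cap is turned anticlockwise to about its stop (1.2 rad), the orange tab is shut, and the arm is clear; the hand-in gave no verdict.

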